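Slide a copper current collector off a stone plate's edge and seat it on a fuel-cell stack

ROBOT

A 6-joint arm with a two-finger parallel gripper is mounted at the origin on a cart in front of the work surface, level with it; the furniture and walls round the work are solid. World frame = base frame: x ahead of the robot, y to its left, z up, the work surface at z = 0. Lengths are in mm, angles in rad, forces in N, time in s.
With the tool pointing down it reaches from about 275 to 850 mm from the base axis. Payload 19 kg.
Tool frame: the origin (TCP) lies between the finger pads; the fingertips stand 25 mm ahead of it and the grasp point (between the pads) lies 6 mm ahead of it (tips_ahead is the distance from the TCP to the fingertips, in mm); z points along the fingers, x is the direction in which the jaws open and shut, and the axes are right-handed (so a half turn about z gives the same grasp; the last joint's range is limited). The gripper opens to 85 mm and grips with 20 to 120 N. Pads are 22 mm wide; open, the fingers measure 114 mm over their backs; the gripper's body (76 mm by 85 mm) begins 54 mm behind the grasp point. The pads swing forward as they close: fully open they stand 13 mm farther back than shut.
Start: joints at [-1.373, 0.15, 1.437, -0, 1.554, -0.134], TCP at [187.277, -543.618, 256.267] pointing down, gripper open.
Joint ranges: [-2.8, 2.8], [-0.68, 2.1], [0.12, 2.68], [-1.39, 4.53], [0.16, 2.79], [-2.81, 2.81]. Speed limits (rad/s): [1.89, 1.89, 2.22, 3.01, 3.01, 3.01].

INTERFACE

Orientations are given as a rotation vector (axis times angle).
In Python, from plant import observe, capture, close_job, tips_ahead gives the robot as it stands. The module is installed in compiled form; this text tells all that it offers.
- The arm moves only by the tool carry_out, never from a script. Its arguments are lists of equal length, an entry for each row: "dr": the turn, a rotation vector about the tool's x, y, z in degrees, a list of three; "translation": the shift along the tool's x, y, z in mm, a list of three; "fingers": the opening, from -1 (shut) to 1 (fully open). A call has 1 to 8 rows; each row is the pose to reach, as a shift and turn from the pose commanded when the call began, along the tool's axes at that moment; what a row does not reach only later rows make up. A row lasts 1/10 s, in which the tool goes at most 50 mm and 8.59 degrees, less where a joint would pass 70% of its speed; a pose out of reach is approached as far as the arm can. A call with a gripper value outside its range is refused whole. The fingers move at their own pace and stop on an object; "force" is the grip in N (left out, the last holds). Time passes only in rows, so rows that repeat a pose let the fingers close. It gives the time, the measured TCP pose, the force and the opening at its end, in the units of the state.
- observe(): the state, without advancing time (a new reading comes with each control period).
- capture(name): name is "scene" or "top" or "wrist"; returns a dict with "pixels" (384x512x3 uint8, red, green, blue), "vertical_fov" (degrees; the focal length in pixels is half the picture's height over the tangent of half this angle, whatever the lens; pixels are square), "cx", "cy" (the principal point, pixels), "origin" and "orientation" of the camera in the world. Camera axes: x right, y down, z forward; pixel columns grow to the right and rows downward; lengths in mm; the calibration is good to about 2 mm. The wrist camera is an equidistant fisheye: a pixel r from the principal point sees the ray r / f radians off the axis. A picture is of the moment at which its call begins. There is no depth.
- close_job(): hands the job in, once; it reports no verdict.
The state is a dict: "time": time; "joints": joint angles; "dq": joint speeds; "joint_efforts": joint torques, N m; "tool_pos": TCP position; "tcp_rot": TCP orientation; "force": force on the tool from outside, world axes, zero at the start; "wrist_torque": the same for the moment, N m; "opening": opening from 0.0 (shut) to 1.0 (fully open).
Only numpy, scipy, OpenCV 4.12 (cv2) and the standard library are available. Lean on these libraries where they do the work, as an engineer would, in place of code of your own. Each camera call takes 0.05 s, during which the arm holds its last target. There are 200 camera calls.

TASK

The copper current collector lies flat on the stone slab, too thin to be gripped there without scraping the stone with the fingers, which must not press on the stone. Press lightly on the copper (never with more than 15 N against the stone) and slide it until at least 25 mm of its tab sticks out over the slab's front edge, the square part still lying on the stone. Then take it by the tab and lay it gently over the two dowels of the fuel-cell end plate, tab to the front, flat on the white sheet, without letting it fall or forcing it against the dowels (25 N at most); leave everything else where it is.

Things in the scene. Friction and masses are not known exactly. Their poses are not given: they have to be found in the camera images.
- collector: loose rigid copper plate, 0.08 kg, 2 mm thick: a 72 mm square with a tab 30 mm wide, 42 mm long on the middle of its -x side. Origin: centre of the square, mid-thickness; x points away from the tab, z up. Holes of 8 mm for the dowels at own (x, y) = (25, 25) and (-25, -25) mm. Starts flat on the stone, tab roughly to the front edge, behind it. Balances at own x = -11 mm
- tab (a point): where to grasp the collector: middle of the tab's width and thickness, 14 mm from its free end (own x = -64 mm of the collector; an 8.5 mm cable-lug hole is here); axes as the collector's. Fingers close on the tab's two sides, 30 mm apart, along own y
- tab_end (a point): middle of the free end of the collector's tab, mid-thickness (own x = -78 mm). On the stone the collector slides with low friction, about 0.3: fingertips pressing on its square with 3 to 8 N take it along without slipping
- stone: pale polished anti-vibration stone slab, 150 mm (own x) by 160 mm (own y), 36 mm thick, flat top 50 mm above the bench, on rubber feet that give 1 mm for 30 N; origin under its centre on its underside, 14 mm above the bench; x points away from its front edge, z up. The front edge is the side nearest the robot; before it is free air down to the bench
- stone_edge (a point): middle of the stone's front edge, on the top face (own x = -75 mm, z = 36 mm of the stone); same axes as the stone
- stack: fixed lower end plate of a fuel-cell stack: 88 mm dark anodised aluminium square on four black standoffs, topped by a 74 mm white sheet whose face is 50 mm above the bench; origin under its centre on the bench, x points away from the front (two gas ports at the back), z up. Two 6 mm steel dowels with a small chamfer stand 17 mm above the sheet at own (x, y) = (25, 25) and (-25, -25) mm
- seat (a point): centre of the white sheet's face, 50 mm above the bench; axes as the stack's. The seated collector's origin is 1 mm straight above it, its axes along those of the stack, its tab sticking out beyond the front in free air
- top_plate: bystander: upper dark aluminium end plate, 88 x 88 x 18 mm with two upright ports, 42 mm high; origin under its centre
- graphite: bystander: black graphite flow plate 72 x 72 x 6 mm lying on the bench; origin under its centre
- wash_bottle: bystander: wash bottle with red cap, 72 x 83 x 148 mm; origin under its centre
- beaker: bystander: glass beaker, 59 mm wide and 71 mm high; origin under its centre
- tweezers: bystander: steel tweezers, 132 mm long, lying between the stone and the end plate; origin under the middle
- tape: bystander: roll of tape, 68 mm wide and 18 mm high; origin under its centre
- dish: bystander: white porcelain dish, 75 mm wide and 14 mm high; origin under its centre
Things that resemble listed ones, but are neither listed nor needed, are in the scene too. What is meant by the collector is not turquoise, and is the larger of those in its own colour.

How it is judged (in metres and radians):
On the way, in this order (a step that is already met when the one before it is completed fails the run):
1. the collector lies flat on the stone with its tab sticking out 25 mm or more over the front edge (x of tab_end in the frame of stone_edge below -0.025 m and x of collector in the frame of stone_edge above 0.02 m and z of collector in the frame of stone_edge below 0.004 m and angle between collector's own z axis and vertical below 0.06 rad and contact force between collector and stone above 0.1 N), for 0.2 s.
2. the collector is held by the robot, clear of the stone (z of collector in the frame of stone_edge above 0.015 m and contact force between the fingers and collector above 1 N), for 0.2 s.
At the end, for the whole second after the job is handed in: the collector rests, released, on the white sheet over both dowels: its centre within 2.5 mm of the sheet's centre and less than 3 mm above it, tab to the front within 0.06 rad, tilted less than 0.03 rad, at rest (horizontal distance between collector and seat below 0.0025 m and angle between the x axis of collector and the x axis of stack, either way round below 0.06 rad and x of tab in the frame of seat below -0.05 m and z of collector in the frame of seat below 0.003 m and angle between collector's own z axis and vertical below 0.03 rad and contact force between collector and stack above 0.1 N and linear speed of collector below 0.01 m/s); the robot touches nothing.
It fails at once if the collector is pressed against the stone with more than 15 N (contact force between collector and stone above 15 N).
It fails at once if the fingers press on the stone itself with more than 5 N (contact force between the fingers and stone above 5 N).
It fails at once if the collector is forced against the end plate or its dowels with more than 25 N (contact force between collector and stack above 25 N).
It fails at once if the collector falls off the stone or the end plate (height (world z) of collector below 0.04 m).
It fails at once if a bystander is shifted by more than 20 mm (distance of any of top_plate, graphite, wash_bottle, beaker, tweezers, tape, dish from where it was at the start of the episode above 0.02 m).
It also fails if it takes over 54 s, if anything falls off the work surface, if the arm or the gripper's body presses on something with over 40 N, if the wrist force passes 120 N, or if a joint passes its speed limit or range.

## Working session

There is one attempt and no reset: what is moved stays moved. The work goes in short steps, Python scripts to look and compute and a tool call to move; the robot and the scene stay as the last step left them, time stands still between calls to the robot, and variables do not carry over. Pictures are saved under pics/ and viewed, about 8 in all and at most 12, crops included, and the job is handed in when it is done.

Besides the shell and the picture viewer there is one more tool, called after "Call:" as a command line: name --argument value ..., lists and objects as JSON in quotes. carry_out: Moves the arm, as the interface text tells. Its arguments: {"type":"object","properties":{"dr":{"type":"array"},"translation":{"type":"array"},"fingers":{"type":"array"},"force":{"type":"number"}},"required":["dr","translation","fingers"]}

```bash
mkdir -p pics; cat > h.py <<'E'
import numpy as np, cv2
from scipy.spatial.transform import Rotation as R
from plant import observe, capture, close_job, tips_ahead
def rot(o):
    o=np.array(o,float)
    return R.from_rotvec(o).as_matrix() if o.shape==(3,) else o
def snap(name,fn=None):
    c=capture(name); c['img']=cv2.cvtColor(c['pixels'],cv2.COLOR_RGB2BGR)
    c['f']=192/np.tan(np.radians(c['vertical_fov'])/2); c['fish']=name=='wrist'
    c['R']=rot(c['orientation']); c['o']=np.array(c['origin'])
    if fn: cv2.imwrite('pics/'+fn,c['img'])
    return c
def ray(c,uv):
    d=(np.array(uv,float).reshape(-1,2)-[c['cx'],c['cy']])/c['f']
    if c['fish']:
        r=np.linalg.norm(d,axis=1,keepdims=True)+1e-9
        v=np.hstack([d/r*np.sin(r),np.cos(r)])
    else: v=np.hstack([d,np.ones((len(d),1))])
    return v@c['R'].T
def plane(c,uv,z):
    v=ray(c,uv); return c['o']+v*((z-c['o'][2])/v[:,2:])
def proj(c,P):
    q=(np.array(P,float).reshape(-1,3)-c['o'])@c['R']
    if c['fish']:
        rr=np.linalg.norm(q[:,:2],axis=1,keepdims=True)+1e-9
        d=q[:,:2]/rr*np.arctan2(rr,q[:,2:])
    else: d=q[:,:2]/q[:,2:]
    return d*c['f']+[c['cx'],c['cy']]
E
python3 - <<'E'
from h import *
s=observe(); print(s, tips_ahead)
for n in ('scene','top'):
    c=snap(n,n+'0.png'); print(n,c['orientation'],c['origin'],c['vertical_fov'],c['cx'],c['cy'])
E
```

```text
{'time': 0.0, 'joints': array([-1.37299953e+00,  1.51019623e-01,  1.43800240e+00, -7.27359018e-06,
        1.55377784e+00, -1.34032834e-01]), 'dq': array([-0.00086941,  0.00156472, -0.00045175, -0.00023314, -0.00117743,
        0.00089512]), 'joint_efforts': array([ 6.21222680e-04, -7.13053393e+01, -5.70870781e+01, -1.17831373e-04,
        8.91781761e-03, -7.60341823e-05]), 'tool_pos': array([ 187.24189628, -543.45039907,  255.67053538]), 'tcp_rot': array([-2.55714901e+00,  1.82357770e+00,  1.39037842e-03]), 'force': array([ 0.08851193, -0.18852767,  0.15612888]), 'wrist_torque': array([ 0.02433392, -0.05938857,  0.04279083]), 'opening': 0.9995784044438909} 25.0
scene [-1.90209045  0.79273792 -0.46202861] [ -456.03793899 -1003.4261045    759.88131541] 52.07237745687332 260.2706649788499 192.27546484625117
top [-2.18808485  2.17452987 -0.13627966] [ 356.86489538   22.2727484  1472.72583865] 53.70908009807452 259.895568307729 193.72317305892344
```

```bash
python3 -c "
import cv2
i=cv2.imread('pics/top0.png'); cv2.imwrite('pics/top0b.png',cv2.resize(i,(800,600),interpolation=cv2.INTER_CUBIC))"
```

```text
(no output)
```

View pics/top0b.png

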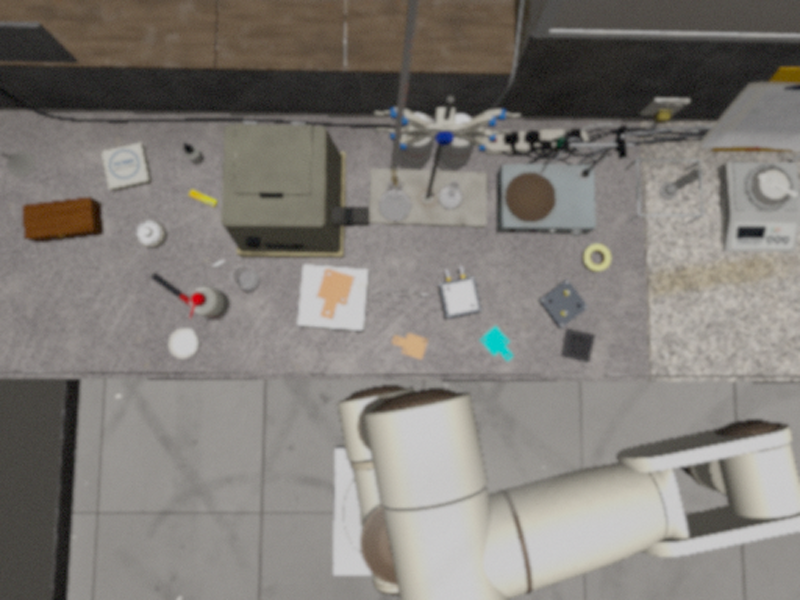

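View pics/scene0.png

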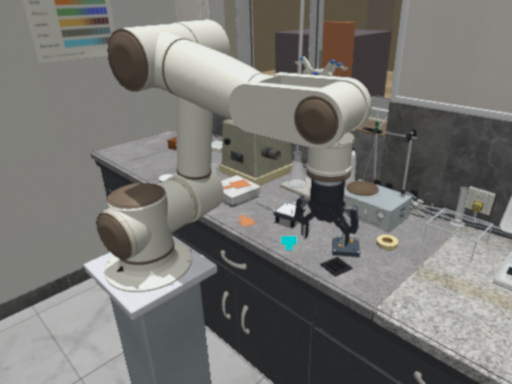

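```bash
python3 - <<'E'
from h import *
c=snap('top'); h=cv2.cvtColor(c['img'],cv2.COLOR_BGR2HSV)
def blobs(m,lo,z,nm):
    n,l,st,ce=cv2.connectedComponentsWithStats(m)
    for i in range(1,n):
        if st[i,4]>lo:
            p=np.argwhere(l==i)[:,::-1].astype(np.float32); r=cv2.minAreaRect(p)
            b=plane(c,cv2.boxPoints(r),z)[:,:2]
            print(nm,ce[i].round(1),st[i,4],'ctr',plane(c,ce[i],z)[0].round(0),'box',b.round(0).tolist())
cop=cv2.inRange(h,(5,60,120),(18,255,255)); blobs(cop,80,51,'copper')
roi=np.zeros_like(cop); roi[160:215,185:310]=255
wh=cv2.inRange(h,(0,0,165),(179,45,255))&roi
n,l,st,ce=cv2.connectedComponentsWithStats(wh|(cop&roi))
blobs(wh|(cop&roi),80,50,'white')
cv2.imwrite('pics/crop1.png',cv2.resize(c['img'][160:240,180:340],None,fx=5,fy=5,interpolation=cv2.INTER_CUBIC))
E
```

```text
copper [213.6 185.7] 391 ctr [529. 163.  51.] box [[476.0, 212.0], [582.0, 183.0], [563.0, 118.0], [457.0, 147.0]]
copper [263.  220.5] 230 ctr [400. -24.  51.] box [[390.0, 28.0], [438.0, 12.0], [413.0, -64.0], [365.0, -48.0]]
white [212.6 189.7] 1661 ctr [514. 166.  50.] box [[446.0, 251.0], [597.0, 243.0], [586.0, 80.0], [434.0, 90.0]]
white [294.3 189.7] 387 ctr [ 517. -142.   50.] box [[546.0, -99.0], [561.0, -172.0], [488.0, -186.0], [473.0, -113.0]]
```

View pics/crop1.png

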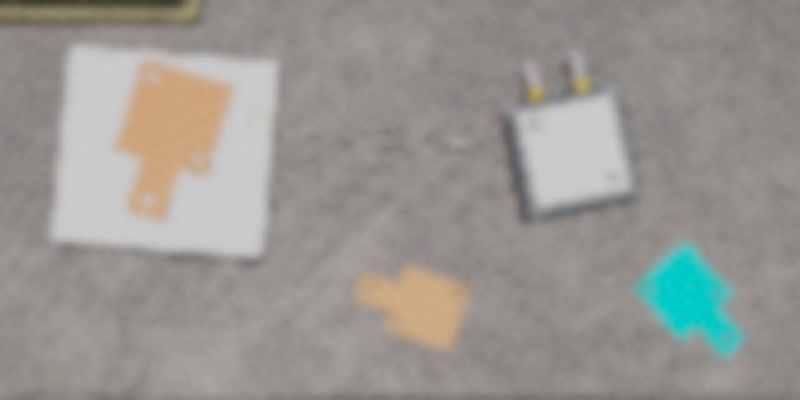

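Candidates in crop1: the large copper plate on the stone (175,130), a smaller copper one on the bench (415,305) and a turquoise one (690,290). I take the copper one on the stone: it is the larger in its colour, it isn't turquoise, and it has the holes described. Stack sheet at (575,155). Now I move over the stone for a close look.

Call:
carry_out --dr '[[0, 0, 34], [0, 0, 34], [0, 0, 34], [0, 0, 34], [0, 0, 34], [0, 0, 34], [0, 0, 34], [0, 0, 34]]' --translation '[[-568, -526, 0], [-568, -526, 0], [-568, -526, 0], [-568, -526, 0], [-568, -526, 0], [-568, -526, 0], [-568, -526, 0], [-568, -526, 0]]' --fingers '[-1, -1, -1, -1, -1, -1, -1, -1]'

```text
time: 0.95
tool_pos: [346.1, -182.2, 256.4]
tcp_rot: [-1.912, 2.493, -0.001]
force: [0.7, -1.0, 0.2]
opening: -0.002
```

```bash
cat >> h.py <<'E'
def togo(P,yaw):
    """shift in tool axes to world TCP P; turn so tool x has yaw (deg), tool straight down"""
    s=observe(); T=rot(s['tcp_rot']); a=np.radians(yaw)
    G=np.array([[np.cos(a),np.sin(a),0],[np.sin(a),-np.cos(a),0],[0,0,-1]]).T
    print('t',round(s['time'],2),'pos',s['tool_pos'].round(1),'yaw',np.degrees(np.arctan2(T[1,0],T[0,0])).round(2),'zdir',T[:,2].round(4),'F',s['force'].round(1),'open',round(s['opening'],3),'q6',s['joints'][5].round(2))
    print('GO',(T.T@(np.array(P)-s['tool_pos'])).round(2),'dr',np.degrees(R.from_matrix(T.T@G).as_rotvec()).round(2))
E
python3 -c "
from h import *
togo([500,165,256],-105)"
```

```text
t 0.95 pos [ 346.1 -182.2  256.4] yaw -105.02 zdir [ 4.e-04 -2.e-04 -1.e+00] F [ 0.7 -1.   0.2] open -0.002 q6 1.15
GO [-375.26  -58.58    0.44] dr [-0.02 -0.01 -0.02]
```

Call:
carry_out --dr '[[0, 0, 0], [0, 0, 0], [0, 0, 0], [0, 0, 0], [0, 0, 0], [0, 0, 0], [0, 0, 0], [0, 0, 0]]' --translation '[[-375, -58, 0], [-375, -58, 0], [-375, -58, 0], [-375, -58, 0], [-375, -58, 0], [-375, -58, 0], [-375, -58, 0], [-375, -58, 0]]' --fingers '[-1, -1, -1, -1, -1, -1, -1, -1]'

```text
time: 1.75
tool_pos: [499.5, 166.3, 255.9]
tcp_rot: [1.915, -2.49, -0.001]
force: [0.5, -1.3, -0.2]
opening: -0.001
```

Call:
carry_out --dr '[[0, 0, 0], [0, 0, 0]]' --translation '[[0, 0, 0], [0, 0, 0]]' --fingers '[-1, -1]'

```text
time: 1.95
tool_pos: [498.8, 163.4, 255.9]
tcp_rot: [1.914, -2.49, -0.001]
force: [-0.4, 0.0, -0.2]
opening: -0.001
```

```bash
python3 -c "
from h import *
togo([500,165,256],-105)
c=snap('wrist','w1.png'); print(c['o'],c['R'].round(2).tolist(),c['f'],c['cx'],c['cy'])"
```

```text
t 1.95 pos [498.8 163.4 255.9] yaw -104.91 zdir [-1.1e-03 -3.0e-04 -1.0e+00] F [-0.4  0.  -0.2] open -0.001 q6 2.0
GO [-1.82 -0.72 -0.14] dr [ 0.06 -0.03  0.09]
[578.60522718 141.34788101 373.98143261] [[-0.26, -0.92, -0.31], [-0.97, 0.24, 0.08], [0.0, 0.32, -0.95]] 297.3186396354542 258.6677529719162 191.92085220359888
```

View pics/w1.png

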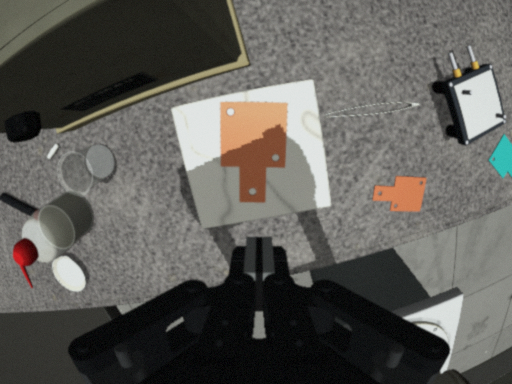

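```bash
cat >> h.py <<'E'
def copper(c,seed,z=52):
    h=cv2.cvtColor(c['img'],cv2.COLOR_BGR2HSV); m=cv2.inRange(h,(3,110,40),(18,255,255))
    cs,_=cv2.findContours(m,cv2.RETR_EXTERNAL,cv2.CHAIN_APPROX_NONE)
    k=min((k for k in cs if cv2.contourArea(k)>500),key=lambda k:np.hypot(*(k.reshape(-1,2).mean(0)-seed)))
    p=plane(c,k.reshape(-1,2),z)[:,:2].astype(np.float32); return cv2.boxPoints(cv2.minAreaRect(p)),p
def pose(box,p,name='coll'):
    e=[box[1]-box[0],box[2]-box[1]]; L=max(e,key=np.linalg.norm); u=L/np.linalg.norm(L)
    if u[0]<0: u=-u
    m=box.mean(0); s=(p-m)@u; end=m+u*s.min(); ctr=m+u*(s.max()-36)
    print(name,'len',sorted(np.linalg.norm(e,axis=1).round(1)),'yaw',np.degrees(np.arctan2(u[1],u[0])).round(2),'tabend',end.round(1),'ctr',ctr.round(1))
    return ctr,u
E
python3 - <<'E'
from h import *
c=snap('wrist'); b,p=copper(c,(253,150)); pose(b,p)
# holes check
g=cv2.cvtColor(c['img'],cv2.COLOR_BGR2GRAY)
print('holes',plane(c,[[230.5,112],[276,157],[252,191]],52).round(1).tolist())
# white regions: stone & sheet
h=cv2.cvtColor(c['img'],cv2.COLOR_BGR2HSV)
print('stone px',h[130,200],h[200,215],h[95,200],'bench',h[180,130],h[110,380])
m=cv2.inRange(h,(0,0,185),(179,60,255)); r=np.zeros_like(m); r[55:150,440:512]=255
k=max(cv2.findContours(m&r,0,1)[0],key=cv2.contourArea).reshape(-1,2); P=plane(c,k,50)[:,:2].astype(np.float32)
bx=cv2.boxPoints(cv2.minAreaRect(P)); print('sheet',bx.round(1).tolist(),bx.mean(0), [np.linalg.norm(bx[1]-bx[0]),np.linalg.norm(bx[2]-bx[1])])
print('stone corners',plane(c,[[173,107],[312,80],[330,205],[201,227]],50)[:,:2].round(1).tolist())
E
```

```text
coll len [np.float32(69.9), np.float32(111.4)] yaw -16.39 tabend [464.4 179.7] ctr [536.7 158.4]
holes [[568.8, 174.6, 52.0], [507.8, 139.7, 52.0], [476.4, 175.8, 52.0]]
stone px [ 83   4 228] [ 30  18 143] [ 24  11 115] bench [ 25  12 126] [ 12  12 105]
sheet [[473.20001220703125, -115.19999694824219], [488.20001220703125, -186.89999389648438], [559.7000122070312, -171.89999389648438], [544.7000122070312, -100.19999694824219]] [ 516.40967 -143.54382] [np.float32(73.23947), np.float32(73.052925)]
stone corners [[592.9, 234.8], [580.8, 80.5], [434.8, 91.0], [447.2, 248.6]]
```

```bash
python3 -c "
from h import *
togo([533,159.5,84],-105.5)"
```

```text
t 2.05 pos [498.8 162.4 256.4] yaw -105.02 zdir [-2.e-04 -1.e-04 -1.e+00] F [ 0.1  0.3 -0.8] open -0.003 q6 2.0
GO [ -6.1  -33.85 172.36] dr [ 0.01 -0.01  0.48]
```

Call:
carry_out --dr '[[0, 0, 0], [0, 0, 0], [0, 0, 0], [0, 0, 0], [0, 0, 0], [0, 0, 0], [0, 0, 0], [0, 0, 0]]' --translation '[[-6, -34, 40], [-6, -34, 80], [-6, -34, 120], [-6, -34, 150], [-6, -34, 165], [-6, -34, 172], [-6, -34, 172], [-6, -34, 172]]' --fingers '[-1, -1, -1, -1, -1, -1, -1, -1]'

```text
time: 2.85
tool_pos: [533.9, 159.7, 85.6]
tcp_rot: [-1.911, 2.492, -0.001]
force: [0.5, 0.7, -0.4]
opening: -0.002
```

Call:
carry_out --dr '[[0, 0, 0], [0, 0, 0], [0, 0, 0], [0, 0, 0]]' --translation '[[0, 0, 1.5], [0, 0, 3], [0, 0, 4], [0, 0, 4]]' --fingers '[-1, -1, -1, -1]'

```text
time: 3.25
tool_pos: [533.4, 160.1, 80.4]
tcp_rot: [-1.913, 2.492, 0.0]
force: [-0.2, 0.5, -0.3]
opening: -0.001
```

Pose and image agree. Next I creep down in small steps.

Call:
carry_out --dr '[[0, 0, 0], [0, 0, 0], [0, 0, 0], [0, 0, 0]]' --translation '[[0, 0, 0.7], [0, 0, 1.4], [0, 0, 2], [0, 0, 2]]' --fingers '[-1, -1, -1, -1]'

```text
time: 3.65
tool_pos: [533.4, 160.1, 78.3]
tcp_rot: [1.913, -2.492, -0.0]
force: [-0.1, -0.2, 0.7]
opening: -0.001
```

Call:
carry_out --dr '[[0, 0, 0], [0, 0, 0]]' --translation '[[0, 0, 0.4], [0, 0, 0.4]]' --fingers '[-1, -1]'

```text
time: 3.85
tool_pos: [533.4, 160.1, 78.0]
tcp_rot: [1.913, -2.492, -0.0]
force: [-0.7, -1.0, -0.3]
opening: -0.002
```

Call:
carry_out --dr '[[0, 0, 0], [0, 0, 0]]' --translation '[[0, 0, 0.3], [0, 0, 0.3]]' --fingers '[-1, -1]'

```text
time: 4.05
tool_pos: [533.4, 160.1, 77.7]
tcp_rot: [-1.913, 2.492, 0.0]
force: [1.0, 0.3, -0.7]
opening: 0.002
```

Call:
carry_out --dr '[[0, 0, 0], [0, 0, 0]]' --translation '[[0, 0, 0.3], [0, 0, 0.3]]' --fingers '[-1, -1]'

```text
time: 4.25
tool_pos: [533.4, 160.1, 77.3]
tcp_rot: [1.913, -2.492, -0.0]
force: [-0.1, 0.1, -0.3]
opening: -0.002
```

Call:
carry_out --dr '[[0, 0, 0], [0, 0, 0]]' --translation '[[0, 0, 0.25], [0, 0, 0.25]]' --fingers '[-1, -1]'

```text
time: 4.45
tool_pos: [533.4, 160.1, 77.1]
tcp_rot: [-1.913, 2.492, 0.0]
force: [-0.4, -0.1, -0.2]
opening: -0.003
```

Call:
carry_out --dr '[[0, 0, 0], [0, 0, 0]]' --translation '[[0, 0, 0.25], [0, 0, 0.25]]' --fingers '[-1, -1]'

```text
time: 4.65
tool_pos: [533.4, 160.1, 77.0]
tcp_rot: [-1.913, 2.492, 0.0]
force: [-0.9, -0.3, 2.0]
opening: -0.0
```

```bash
python3 -c "
from h import *
togo([475,164.5,77],-94.5)"
```

```text
t 4.65 pos [533.4 160.1  77. ] yaw -104.99 zdir [ 0.e+00  1.e-04 -1.e+00] F [-0.9 -0.3  2. ] open -0.0 q6 1.99
GO [ 1.086e+01  5.754e+01 -2.000e-02] dr [ 0.000e+00  1.000e-02 -1.049e+01]
```

Contact at about 77.0. A little more.

Call:
carry_out --dr '[[0, 0, 0], [0, 0, 0]]' --translation '[[0, 0, 0.12], [0, 0, 0.12]]' --fingers '[-1, -1]'

```text
time: 4.85
tool_pos: [533.4, 160.1, 76.9]
tcp_rot: [-1.913, 2.492, 0.0]
force: [-1.2, -0.5, 3.0]
opening: 0.001
```

Call:
carry_out --dr '[[0, 0, 0], [0, 0, 0]]' --translation '[[0, 0, 0.1], [0, 0, 0.1]]' --fingers '[-1, -1]'

```text
time: 5.05
tool_pos: [533.5, 160.1, 76.9]
tcp_rot: [-1.912, 2.492, -0.0]
force: [-1.9, 0.3, 5.1]
opening: 0.002
```

Call:
carry_out --dr '[[0, 0, -0.5], [0, 0, -1], [0, 0, -1.5], [0, 0, -2]]' --translation '[[0.5, 2.5, 0], [1, 5, 0], [1.5, 7.5, 0], [2, 10, 0]]' --fingers '[-1, -1, -1, -1]'

```text
time: 5.45
tool_pos: [523.1, 160.8, 76.8]
tcp_rot: [-1.957, 2.457, -0.0]
force: [2.4, 0.2, 4.7]
opening: 0.0
```

Call:
carry_out --dr '[[0, 0, -1], [0, 0, -2], [0, 0, -3], [0, 0, -4], [0, 0, -5], [0, 0, -5]]' --translation '[[0.8, 5, 0], [1.6, 10, 0], [2.4, 15, 0], [3.2, 20, 0], [4, 25, 0], [4, 25, 0]]' --fingers '[-1, -1, -1, -1, -1, -1]'

```text
time: 6.05
tool_pos: [497.1, 162.6, 76.8]
tcp_rot: [2.063, -2.369, -0.001]
force: [-1.4, -0.1, 6.2]
opening: 0.0
```

```bash
python3 -c "
from h import *
togo([475,164.5,77],-94.5)
c=snap('wrist','w2.png')
"
```

```text
t 6.05 pos [497.1 162.6  76.8] yaw -97.9 zdir [-5.e-04  1.e-04 -1.e+00] F [-1.4 -0.1  6.2] open 0.0 q6 1.88
GO [ 1.14 22.2  -0.22] dr [ 0.03  0.   -3.4 ]
```

View pics/w2.png

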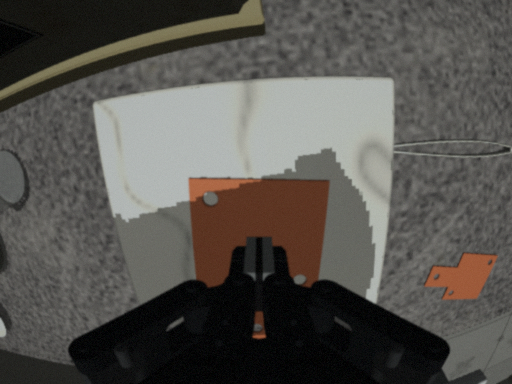

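The collector (square at about 190–328, 178–290) follows the fingers and turns with them. On with the rest of the slide.

Call:
carry_out --dr '[[0, 0, -1], [0, 0, -2], [0, 0, -3], [0, 0, -3.4], [0, 0, -3.4], [0, 0, -3.4]]' --translation '[[0.3, 5, 0], [0.6, 10, 0], [0.9, 15, 0], [1.1, 19, 0], [1.1, 22, 0], [1.1, 22, 0]]' --fingers '[-1, -1, -1, -1, -1, -1]'

```text
time: 6.7
tool_pos: [475.4, 164.5, 76.8]
tcp_rot: [2.132, -2.308, -0.0]
force: [-2.0, 0.1, 6.5]
opening: -0.002
```

```bash
python3 - <<'E'
from h import *
togo([475,164.5,77],-94.5)
c=snap('wrist')
h=cv2.cvtColor(c['img'],cv2.COLOR_BGR2HSV); m=cv2.inRange(h,(3,110,40),(18,255,255))
m[:,360:]=0
ys,xs=np.nonzero(m); print(xs.min(),xs.max(),ys.min(),ys.max())
# back edge: topmost copper pixel per column
xs=np.arange(xs.min()+10,xs.max()-10,4); P=plane(c,[[x,np.nonzero(m[:,x])[0].min()-.5] for x in xs],52)[:,:2]
v=np.polyfit(P[:,1],P[:,0],1); print('back edge yaw',-np.degrees(np.arctan(v[0])), 'mid',P.mean(0), P[[0,-1]])
E
```

```text
t 6.7 pos [475.4 164.5  76.8] yaw -94.54 zdir [-3.e-04  1.e-04 -1.e+00] F [-2.   0.1  6.5] open -0.002 q6 1.83
GO [ 0.06  0.42 -0.21] dr [ 0.02  0.01 -0.04]
189 328 178 338
back edge yaw -5.505991112269658 mid [516.49610896 161.25130764] [[519.07068805 190.54507203]
 [513.36863474 132.00678517]]
```

Call:
carry_out --dr '[[0, 0, 0], [0, 0, 0], [0, 0, 0], [0, 0, 0], [0, 0, 0], [0, 0, 0], [0, 0, 0], [0, 0, 0]]' --translation '[[0, 0, -2], [0, 0, -10], [0, 0, -30], [-2, 5, -70], [-2, -10, -110], [-2, -20, -140], [-2, -25, -150], [-2, -25, -150]]' --fingers '[-1, -1, -1, -1, -1, -1, -1, -1]'

```text
time: 7.55
tool_pos: [501.7, 164.4, 227.8]
tcp_rot: [-2.13, 2.308, -0.001]
force: [0.2, 0.2, -0.8]
opening: 0.001
```

Call:
carry_out --dr '[[0, 0, 0], [0, 0, 0]]' --translation '[[0, 0, 0], [0, 0, 0]]' --fingers '[-1, -1]'

```text
time: 7.75
tool_pos: [500.3, 164.4, 225.2]
tcp_rot: [2.13, -2.307, -0.002]
force: [-0.3, 0.1, -0.2]
opening: 0.001
```

```bash
python3 - <<'E'
from h import *
togo([475,164.5,77],-94.5)
c=snap('wrist','w3.png'); b,p=copper(c,(253,190)); ctr,u=pose(b,p)
print('tab',ctr-64*u)
E
```

```text
t 7.75 pos [500.3 164.4 225.2] yaw -94.58 zdir [-2.4e-03 -3.0e-04 -1.0e+00] F [-0.3  0.1 -0.2] open 0.001 q6 1.82
GO [  1.81  24.89 148.29] dr [ 0.13 -0.03 -0.08]
coll len [np.float32(70.9), np.float32(85.6)] yaw -5.73 tabend [431. 169.] ctr [480.3 164. ]
tab [416.63702 170.40727]
```

View pics/w3.png

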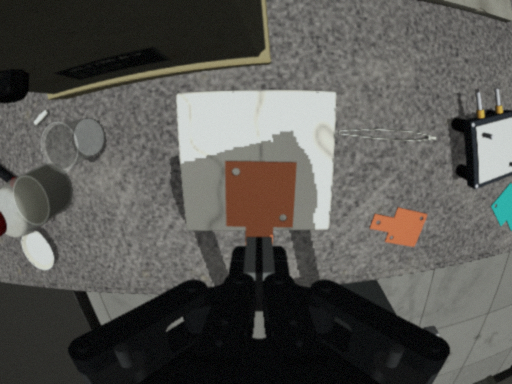

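```bash
python3 - <<'E'
from h import *
togo([415.5,170.7,100],-95.6)
c=snap('wrist'); print('edge',plane(c,[[190,229.5],[328,230]],50).round(1).tolist())
E
```

```text
t 7.8 pos [500.4 164.4 225.4] yaw -94.58 zdir [-2.1e-03 -2.0e-04 -1.0e+00] F [-0.2  0.6 -0.8] open 0.002 q6 1.82
GO [  0.47  84.87 125.58] dr [ 0.12 -0.02  1.02]
edge [[445.5, 244.8, 50.0], [432.6, 91.2, 50.0]]
```

Call:
carry_out --dr '[[0, 0, 1], [0, 0, 1], [0, 0, 1], [0, 0, 1], [0, 0, 1], [0, 0, 1], [0, 0, 1], [0, 0, 1]]' --translation '[[0.5, 30, 20], [0.5, 60, 50], [0.5, 80, 80], [0.5, 85, 105], [0.5, 85, 120], [0.5, 85, 125], [0.5, 85, 125], [0.5, 85, 125]]' --fingers '[0.3, 0.3, 0.3, 0.3, 0.3, 0.3, 0.3, 0.3]'

```text
time: 8.65
tool_pos: [416.7, 170.8, 102.3]
tcp_rot: [-2.11, 2.327, -0.0]
force: [0.6, -0.1, 0.7]
opening: 0.647
```

```bash
python3 - <<'E'
from h import *
togo([415.5,170.7,58],-95.6)
c=snap('scene','s4.png'); 
q=proj(c,[[416,171,52],[440,171,50],[403,172,52]]); print(q)
x,y=q[0].astype(int); cv2.imwrite('pics/s4c.png',cv2.resize(c['img'][y-60:y+50,x-70:x+70],None,fx=5,fy=5,interpolation=cv2.INTER_CUBIC))
E
```

```text
t 8.65 pos [416.7 170.8 102.3] yaw -95.59 zdir [ 6.e-04  3.e-04 -1.e+00] F [ 0.6 -0.1  0.7] open 0.647 q6 1.89
GO [ 0.23  1.25 44.33] dr [-0.03  0.02  0.01]
[[215.79308927 191.61849464]
 [220.36506801 190.17866018]
 [213.14710584 192.57385391]]
```

View pics/s4c.png

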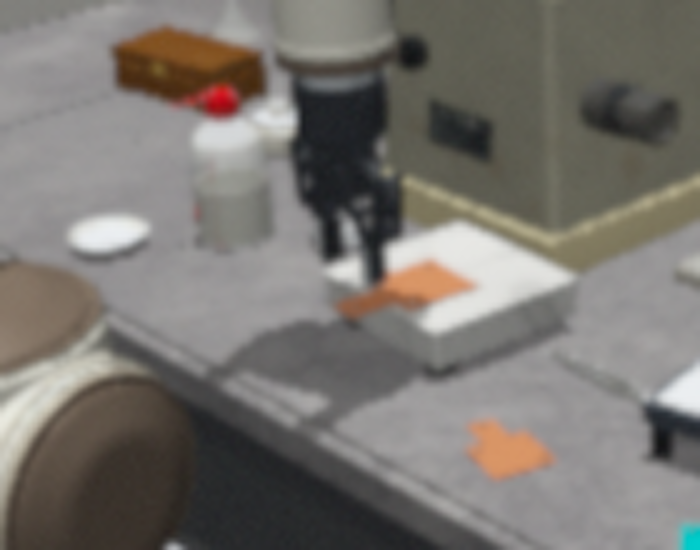

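The tab (crop ~360,305) overhangs the front edge, and the fingers stand above it clear of the stone. Now I descend and grip.

Call:
carry_out --dr '[[0, 0, 0], [0, 0, 0], [0, 0, 0], [0, 0, 0], [0, 0, 0], [0, 0, 0]]' --translation '[[0, 0, 12], [0, 0.5, 24], [0, 0.5, 33], [0, 0.5, 39], [0, 0.5, 42], [0, 0.5, 42]]' --fingers '[0.3, 0.3, 0.3, 0.3, 0.3, 0.3]'

```text
time: 9.3
tool_pos: [415.7, 170.8, 59.3]
tcp_rot: [2.11, -2.327, -0.001]
force: [-0.5, 1.0, -0.6]
opening: 0.651
```

```bash
python3 - <<'E'
from h import *
togo([415.5,170.7,58],-95.6)
c=snap('wrist','w5.png'); b,p=copper(c,(253,230)); print(p.max(0),p.min(0))
E
```

```text
t 9.3 pos [415.7 170.8  59.3] yaw -95.59 zdir [-7.e-04 -0.e+00 -1.e+00] F [-0.5  1.  -0.6] open 0.651 q6 1.89
GO [0.09 0.21 1.3 ] dr [ 0.04 -0.    0.01]
[519.3539  203.07393] [401.35938 125.16116]
```

View pics/w5.png

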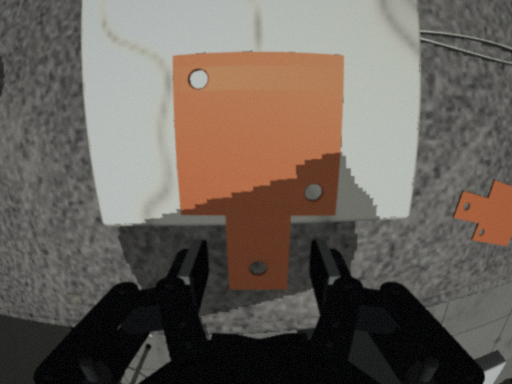

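The tab (228–290, hole at 258,268) sits centred between the fingers, clear of the edge at row 222. I close the gripper.

Call:
carry_out --dr '[[0, 0, 0], [0, 0, 0], [0, 0, 0], [0, 0, 0], [0, 0, 0], [0, 0, 0], [0, 0, 0], [0, 0, 0]]' --translation '[[0, 0, 0], [0, 0, 0], [0, 0, 0], [0, 0, 0], [0, 0, 0], [0, 0, 0], [0, 0, 0], [0, 0, 0]]' --fingers '[0.1, -0.1, -0.3, -0.6, -1, -1, -1, -1]' --force 50

```text
time: 10.15
tool_pos: [416.0, 170.8, 59.8]
tcp_rot: [-2.11, 2.327, -0.0]
force: [0.1, 0.8, 3.2]
opening: 0.329
```

Call:
carry_out --dr '[[0, 0, 0], [0, 0, 0], [0, 0, 0], [0, 0, 0], [0, 0, 0], [0, 0, 0], [0, 0, 0], [0, 0, 0]]' --translation '[[0, 0, -2], [0, 0, -5], [0, 0, -10], [0, 0, -17], [0, 0, -25], [0, 0, -35], [0, 0, -45], [0, 0, -45]]' --fingers '[-1, -1, -1, -1, -1, -1, -1, -1]'

```text
time: 10.95
tool_pos: [416.5, 171.0, 106.4]
tcp_rot: [-2.109, 2.325, -0.002]
force: [0.0, -0.0, -1.8]
opening: 0.325
```

Call:
carry_out --dr '[[0, 0, 0], [0, 0, 0], [0, 0, 0]]' --translation '[[0, 0, -15], [0, 0, -20], [0, 0, -20]]' --fingers '[-1, -1, -1]'

```text
time: 11.25
tool_pos: [416.1, 170.9, 125.1]
tcp_rot: [-2.11, 2.326, -0.001]
force: [0.1, -0.3, -1.5]
opening: 0.328
```

```bash
python3 - <<'E'
from h import *
togo([415.5,170.7,124],-95.6)
c=snap('wrist','w6.png')
E
```

```text
t 11.25 pos [416.1 170.9 125.1] yaw -95.59 zdir [ 1.1e-03  3.0e-04 -1.0e+00] F [ 0.1 -0.3 -1.5] open 0.328 q6 1.89
GO [0.22 0.62 1.1 ] dr [-0.06  0.03  0.01]
```

View pics/w6.png

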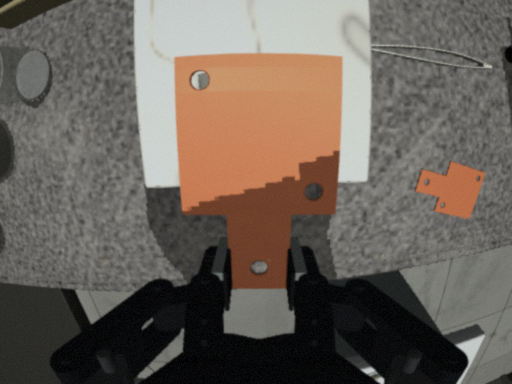

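The collector is held with its pose in the gripper unchanged (square 176–342 × 55–214, lug hole at 260,268). Next: raise, turn and go beside the stack to see both.

```bash
cat >> h.py <<'E'
def holes(c,show=False):
    """centres (px) of the two dowel holes and lug hole of the held plate, as inner contours of the copper mask"""
    h=cv2.cvtColor(c['img'],cv2.COLOR_BGR2HSV); m=cv2.inRange(h,(3,110,25),(18,255,255))
    cs,hi=cv2.findContours(m,cv2.RETR_CCOMP,cv2.CHAIN_APPROX_NONE); o=[]
    for k,q in zip(cs,hi[0]):
        if q[3]>=0 and 60<cv2.contourArea(k)<600:
            e=cv2.fitEllipse(k); o.append((np.array(e[0]),np.round(e[1],1)))
    return sorted(o,key=lambda t:t[0][1]),m
E
python3 - <<'E'
from h import *
togo([500,0,225],-78.2)
s=observe(); T=rot(s['tcp_rot'])
c=snap('wrist'); hs,m=holes(c); print(hs)
px=[t[0] for t in hs]
P=plane(c,px,s['tool_pos'][2]-7.5); print('tool frame',((P-s['tool_pos'])@T).round(1).tolist())
print('dist',np.linalg.norm(P[0]-P[1]),'want 70.7;',[np.linalg.norm(P[i]-P[2]) for i in (0,1)],'want 92.4,46.3')
E
```

```text
t 11.3 pos [415.9 170.8 124.6] yaw -95.59 zdir [ 3.e-04  2.e-04 -1.e+00] F [-0.5 -0.  -1. ] open 0.324 q6 1.89
GO [ 161.77 -100.39 -100.45] dr [-2.000e-02  1.000e-02 -1.739e+01]
[(array([199.49783325,  79.57548523]), array([19.1, 20.9])), (array([312.89804077, 190.6879425 ]), array([16.5, 18.3])), (array([258.87808228, 266.737854  ]), array([14.7, 18.1]))]
tool frame [[-23.9, -89.8, 7.5], [25.3, -40.8, 7.5], [1.0, -0.8, 7.5]]
dist 69.46066639052985 want 70.7; [np.float64(92.4233420373005), np.float64(46.7965435593262)] want 92.4,46.3
```

Call:
carry_out --dr '[[0, 0, 0], [0, 0, 0], [0, 0, -6], [0, 0, -12], [0, 0, -17.4], [0, 0, -17.4], [0, 0, -17.4], [0, 0, -17.4]]' --translation '[[0, 0, -20], [0, 0, -50], [30, -10, -80], [60, -30, -100], [100, -50, -100], [130, -70, -100], [160, -95, -100], [162, -100, -100]]' --fingers '[-1, -1, -1, -1, -1, -1, -1, -1]'

```text
time: 12.15
tool_pos: [500.8, -3.3, 223.6]
tcp_rot: [2.434, -1.984, -0.001]
force: [-0.3, 0.5, -1.6]
opening: 0.322
```

Call:
carry_out --dr '[[0, 0, 0], [0, 0, 0], [0, 0, 0], [0, 0, 0]]' --translation '[[0, 0, 0], [0, 0, 0], [0, 0, 0], [0, 0, 0]]' --fingers '[-1, -1, -1, -1]'

```text
time: 12.55
tool_pos: [499.2, 0.6, 224.8]
tcp_rot: [-2.439, 1.979, -0.0]
force: [0.2, 0.4, -0.7]
opening: 0.324
```

```bash
python3 - <<'E'
from h import *
togo([500,0,225],-78.2)
s=observe(); T=rot(s['tcp_rot'])
c=snap('wrist','w7.png'); hs,m=holes(c); print(hs)
h=cv2.cvtColor(c['img'],cv2.COLOR_BGR2HSV)
print(proj(c,[[516,-143,50]]))
w=cv2.inRange(h,(0,0,150),(179,60,255)); w[:,:345]=0; w[260:]=0
for k in cv2.findContours(w,0,1)[0]:
    if cv2.contourArea(k)>800:
        P=plane(c,k.reshape(-1,2),50)[:,:2].astype(np.float32); bx=cv2.boxPoints(cv2.minAreaRect(P))
        e=bx[1:3]-bx[:2]; print('sheet',k.reshape(-1,2).mean(0),bx.mean(0),np.linalg.norm(e,axis=1),np.degrees(np.arctan2(e[:,1],e[:,0])))
E
```

```text
t 12.55 pos [499.2   0.6 224.8] yaw -78.12 zdir [ 3.e-04  1.e-04 -1.e+00] F [ 0.2  0.4 -0.7] open 0.324 q6 1.21
GO [ 0.75 -0.62 -0.2 ] dr [-0.02  0.    0.08]
[(array([199.53877258,  79.54644775]), array([18.6, 19.9])), (array([313.12857056, 190.81993103]), array([17.1, 18.2])), (array([258.78890991, 266.99960327]), array([13.7, 18.2]))]
[[387.95286649 189.15090201]]
sheet [388.07782101 189.62256809] [ 516.37634 -143.44937] [74.07128 73.35433] [-77.78862   12.211374]
```

```bash
python3 - <<'E'
from h import *
togo([452.4,-156.5,86],-77.8)
E
```

```text
t 12.6 pos [499.3   0.5 224.8] yaw -78.13 zdir [ 3.e-04  1.e-04 -1.e+00] F [ 0.1  0.4 -0. ] open 0.327 q6 1.21
GO [143.97  78.26 138.8 ] dr [-0.02 -0.   -0.33]
```

Call:
carry_out --dr '[[0, 0, -0.3], [0, 0, -0.3], [0, 0, -0.3], [0, 0, -0.3], [0, 0, -0.3], [0, 0, -0.3], [0, 0, -0.3], [0, 0, -0.3]]' --translation '[[36, 20, 0], [72, 39, 10], [108, 58, 40], [135, 73, 70], [144, 78, 95], [144, 78, 115], [144, 78, 125], [144, 78, 125]]' --fingers '[-1, -1, -1, -1, -1, -1, -1, -1]'

```text
time: 13.4
tool_pos: [452.4, -156.5, 98.9]
tcp_rot: [2.444, -1.974, -0.003]
force: [-0.6, -0.0, -0.5]
opening: 0.327
```

Call:
carry_out --dr '[[0, 0, 0], [0, 0, 0], [0, 0, 0], [0, 0, 0], [0, 0, 0]]' --translation '[[0, 0, 5], [0, 0, 10], [0, 0, 13], [0, 0, 13], [0, 0, 13]]' --fingers '[-1, -1, -1, -1, -1]'

```text
time: 13.9
tool_pos: [452.8, -157.1, 86.9]
tcp_rot: [-2.443, 1.974, -0.0]
force: [-0.2, 0.3, -0.9]
opening: 0.323
```

```bash
python3 - <<'E'
from h import *
togo([452.4,-156.5,86],-77.8)
c=snap('wrist','w8.png'); hs,m=holes(c); print(hs)
a=[cv2.resize(c['img'][int(y)-22:int(y)+22,int(x)-22:int(x)+22],(396,396),interpolation=cv2.INTER_CUBIC) for x,y in ((199.5,79.5),(313,190.7))]
cv2.imwrite('pics/w8c.png',np.hstack(a))
E
```

```text
t 13.9 pos [ 452.8 -157.1   86.9] yaw -77.88 zdir [ 2.e-04 -0.e+00 -1.e+00] F [-0.2  0.3 -0.9] open 0.323 q6 0.86
GO [-0.66  0.3   0.88] dr [-0.01 -0.01 -0.08]
[(array([199.44256592,  79.81812286]), array([18.9, 20.3])), (array([312.98535156, 190.56013489]), array([17.4, 18.9])), (array([258.69573975, 266.69714355]), array([14.5, 17.2]))]
```

View pics/w8c.png

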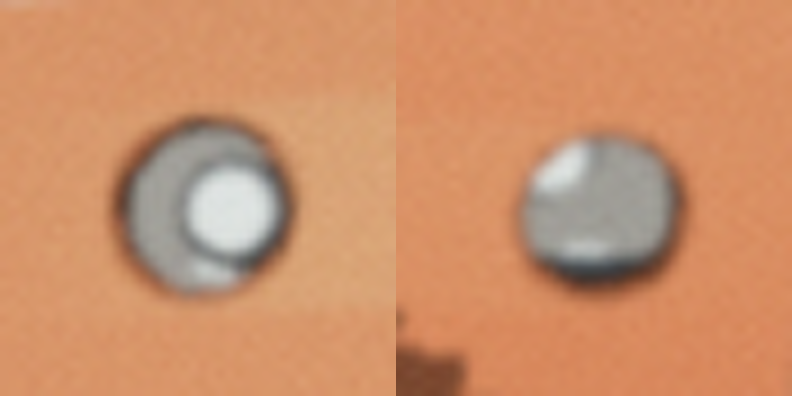

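```bash
python3 - <<'E'
from h import *
s=observe(); T=rot(s['tcp_rot']); c=snap('wrist')
hs,m=holes(c); px=[t[0] for t in hs]; zp=s['tool_pos'][2]-8
H=plane(c,px[:2],zp); g=cv2.cvtColor(c['img'],cv2.COLOR_BGR2GRAY)
x0,y0=px[0].astype(int); w=(g>200).astype(np.uint8); 
for i,(p,) in enumerate(zip(px[:2])):
    x0,y0=p.astype(int); sub=w[y0-10:y0+11,x0-10:x0+11]; n,l,st,ce=cv2.connectedComponentsWithStats(sub)
    for j in range(1,n): print(i,'bright',st[j,4],ce[j]+[x0-10,y0-10])
    if i==0: j=1+st[1:,4].argmax(); d1=ce[j]+[x0-10,y0-10]
D1=plane(c,d1,67)[0]; R2=R.from_euler('z',12.2,degrees=True).as_matrix()
D2=D1-R2@[50,50,0]; print('H',H.round(1),'D1',D1.round(1),'sheet ctr from D1',(D1-R2@[25,25,0]).round(1))
print('pred D2 px',proj(c,D2),'hole2 px',px[1]); 
print('move tool',(T.T@(D1-H[0])).round(2))
# hole2 pixel wanted relative: where would hole2 aligned dowel top appear
print('yaw plate',np.degrees(np.arctan2(*(H[0]-H[1])[[1,0]]))-45)
E
```

```text
0 bright 50 [202.06  79.92]
1 bright 11 [308.63636364 186.54545455]
H [[ 535.2 -114.9   78.9]
 [ 497.6 -173.5   78.9]] D1 [ 535.6 -113.7   67. ] sheet ctr from D1 [ 516.4 -143.4   67. ]
pred D2 px [[307.76297149 183.48163004]] hole2 px [312.94586182 190.59054565]
move tool [-1.11 -0.56 11.9 ]
yaw plate 12.331441383384643
```

Call:
carry_out --dr '[[0, 0, 0], [0, 0, 0], [0, 0, 0], [0, 0, 0], [0, 0, 0]]' --translation '[[-0.9, -0.4, 2], [-0.9, -0.4, 4.5], [-0.9, -0.4, 7], [-0.9, -0.4, 7], [-0.9, -0.4, 7]]' --fingers '[-1, -1, -1, -1, -1]'

```text
time: 14.5
tool_pos: [452.9, -156.1, 79.6]
tcp_rot: [-2.443, 1.975, 0.001]
force: [-0.4, 0.1, -1.0]
opening: 0.324
```

```bash
python3 - <<'E'
from h import *
togo([452.4,-156.5,80],-77.8)
c=snap('wrist','w9.png'); hs,m=holes(c); print(hs)
g=cv2.cvtColor(c['img'],cv2.COLOR_BGR2GRAY); s=observe(); T=rot(s['tcp_rot'])
w=(g>195).astype(np.uint8)
H=plane(c,[t[0] for t in hs[:2]],s['tool_pos'][2]-8.8)
for i,t in enumerate(hs[:2]):
    x0,y0=t[0].astype(int); n,l,st,ce=cv2.connectedComponentsWithStats(w[y0-10:y0+11,x0-10:x0+11])
    for j in range(1,n):
        d=ce[j]+[x0-10,y0-10]; print(i,st[j,4],d.round(1),'tool offset dowel-hole',(T.T@(plane(c,d,67)[0]-H[i])).round(2))
a=[cv2.resize(c['img'][int(y)-22:int(y)+22,int(x)-22:int(x)+22],(396,396),interpolation=cv2.INTER_CUBIC) for x,y in ((199.5,79.5),(313,190.7))]
cv2.imwrite('pics/w9c.png',np.hstack(a))
E
```

```text
t 14.5 pos [ 452.9 -156.1   79.6] yaw -77.89 zdir [-2.e-04  2.e-04 -1.e+00] F [-0.4  0.1 -1. ] open 0.324 q6 0.87
GO [ 0.27  0.55 -0.44] dr [ 0.01  0.02 -0.09]
[(array([199.38240051,  79.72906494]), array([18.7, 20.5])), (array([313.12625122, 191.0692749 ]), array([17.1, 18.8])), (array([258.56973267, 266.48623657]), array([13.9, 17.4]))]
0 62 [201.   79.6] tool offset dowel-hole [-0.05 -0.22  3.85]
0 2 [199.5  87. ] tool offset dowel-hole [-0.76  3.03  3.85]
1 51 [311.8 189.8] tool offset dowel-hole [0.06 0.64 3.85]
```

View pics/w9c.png

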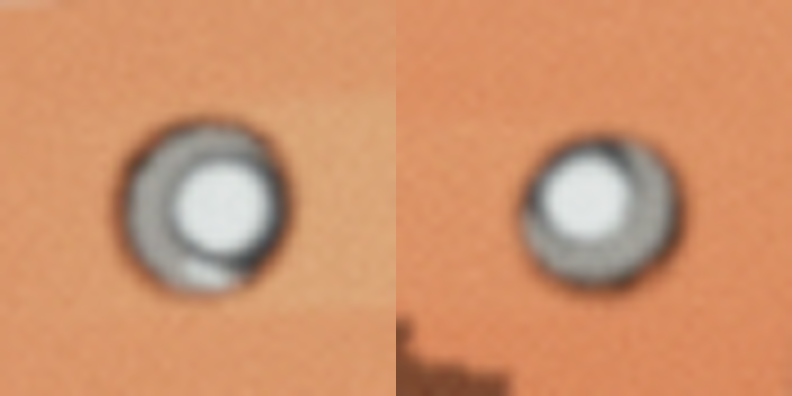

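Both dowel tops sit inside the holes, with a mean offset of about 0.2 mm. I lower in stages and watch the force.

Call:
carry_out --dr '[[0, 0, 0], [0, 0, 0], [0, 0, 0], [0, 0, 0], [0, 0, 0], [0, 0, 0]]' --translation '[[0, 0.2, 1], [0, 0.2, 2.5], [0, 0.2, 4], [0, 0.2, 5.5], [0, 0.2, 6], [0, 0.2, 6]]' --fingers '[-1, -1, -1, -1, -1, -1]'

```text
time: 15.15
tool_pos: [452.7, -156.1, 73.6]
tcp_rot: [-2.443, 1.975, 0.0]
force: [-0.3, -0.2, -0.9]
opening: 0.327
```

```bash
python3 - <<'E'
from h import *
c=snap('wrist'); hs,m=holes(c); print(hs); print(observe()['force'],observe()['wrist_torque'])
g=cv2.cvtColor(c['img'],cv2.COLOR_BGR2GRAY); s=observe(); T=rot(s['tcp_rot'])
w=(g>195).astype(np.uint8)
for i,t in enumerate(hs[:2]):
    zp=s['tool_pos'][2]-8.8; H=plane(c,t[0],zp)[0]
    x0,y0=t[0].astype(int); n,l,st,ce=cv2.connectedComponentsWithStats(w[y0-11:y0+12,x0-11:x0+12])
    for j in range(1,n):
        d=ce[j]+[x0-11,y0-11]; print(i,st[j,4],d.round(1),'tool offset dowel-hole',(T.T@(plane(c,d,67)[0]-H)).round(2))
E
```

```text
[(array([199.24383545,  79.89905548]), array([18.5, 20.5])), (array([313.12783813, 191.29823303]), array([16.6, 18.9])), (array([258.58337402, 266.60345459]), array([14.3, 17.3]))]
[ 0.52710209  0.23145857 -0.6433432 ] [-0.01133699  0.0349647  -0.02560393]
0 73 [198.4  78.4] tool offset dowel-hole [ 0.1  -0.55 -2.18]
0 7 [197.4  86.9] tool offset dowel-hole [-0.39  3.05 -2.18]
1 56 [314.1 193.5] tool offset dowel-hole [ 0.09  0.33 -2.18]
```

Call:
carry_out --dr '[[0, 0, 0], [0, 0, 0], [0, 0, 0], [0, 0, 0], [0, 0, 0], [0, 0, 0], [0, 0, 0]]' --translation '[[0, 0, 1.5], [0, 0, 3], [0, 0, 4.5], [0, 0, 6], [0, 0, 7.5], [0, 0, 8], [0, 0, 8]]' --fingers '[-1, -1, -1, -1, -1, -1, -1]'

```text
time: 15.9
tool_pos: [452.7, -156.1, 65.6]
tcp_rot: [-2.443, 1.975, 0.0]
force: [0.5, 0.3, -1.1]
opening: 0.326
```

Call:
carry_out --dr '[[0, 0, 0], [0, 0, 0], [0, 0, 0], [0, 0, 0], [0, 0, 0]]' --translation '[[0, 0, 1], [0, 0, 2], [0, 0, 3], [0, 0, 3.5], [0, 0, 3.5]]' --fingers '[-1, -1, -1, -1, -1]'

```text
time: 16.4
tool_pos: [452.7, -156.2, 62.1]
tcp_rot: [-2.443, 1.975, 0.0]
force: [-0.0, 0.3, -0.6]
opening: 0.326
```

Call:
carry_out --dr '[[0, 0, 0], [0, 0, 0], [0, 0, 0], [0, 0, 0]]' --translation '[[0, 0, 0.5], [0, 0, 1], [0, 0, 1.3], [0, 0, 1.3]]' --fingers '[-1, -1, -1, -1]'

```text
time: 16.8
tool_pos: [452.7, -156.1, 60.8]
tcp_rot: [-2.443, 1.975, 0.0]
force: [0.2, 0.4, -0.4]
opening: 0.324
```

Call:
carry_out --dr '[[0, 0, 0], [0, 0, 0], [0, 0, 0]]' --translation '[[0, 0, 0.2], [0, 0, 0.4], [0, 0, 0.4]]' --fingers '[-1, -1, -1]'

```text
time: 17.1
tool_pos: [452.8, -156.2, 60.5]
tcp_rot: [-2.443, 1.975, 0.0]
force: [0.3, 0.4, -0.6]
opening: 0.321
```

Call:
carry_out --dr '[[0, 0, 0], [0, 0, 0], [0, 0, 0]]' --translation '[[0, 0, 0.15], [0, 0, 0.3], [0, 0, 0.3]]' --fingers '[-1, -1, -1]'

```text
time: 17.4
tool_pos: [452.7, -156.2, 60.2]
tcp_rot: [-2.443, 1.975, 0.0]
force: [-0.8, 0.3, 1.0]
opening: 0.326
```

Call:
carry_out --dr '[[0, 0, 0], [0, 0, 0]]' --translation '[[0, 0, 0.2], [0, 0, 0.2]]' --fingers '[-1, -1]'

```text
time: 17.6
tool_pos: [452.7, -156.2, 60.0]
tcp_rot: [-2.443, 1.975, 0.0]
force: [-1.7, 0.6, 0.3]
opening: 0.327
```

Call:
carry_out --dr '[[0, 0, 0], [0, 0, 0]]' --translation '[[0, 0, 0.2], [0, 0, 0.2]]' --fingers '[-1, -1]'

```text
time: 17.8
tool_pos: [452.7, -156.2, 59.8]
tcp_rot: [-2.443, 1.975, 0.0]
force: [-1.0, 0.1, 3.1]
opening: 0.326
```

Call:
carry_out --dr '[[0, 0, 0], [0, 0, 0]]' --translation '[[0, 0, 0.15], [0, 0, 0.15]]' --fingers '[-1, -1]'

```text
time: 18.0
tool_pos: [452.8, -156.2, 59.6]
tcp_rot: [-2.443, 1.975, 0.0]
force: [-1.0, 0.1, 3.3]
opening: 0.326
```

```bash
python3 - <<'E'
from h import *
togo([452.7,-156.2,59.6],-77.8); print(observe()['wrist_torque'])
E
```

```text
t 18.0 pos [ 452.8 -156.2   59.6] yaw -77.89 zdir [ 0.e+00  1.e-04 -1.e+00] F [-1.   0.1  3.3] open 0.326 q6 0.87
GO [0.01 0.07 0.04] dr [-0.    0.   -0.09]
[0.01948336 0.14002567 0.0081637 ]
```

Seated with light contact (about 4 N). I release gently to a limited width, then rise.

Call:
carry_out --dr '[[0, 0, 0], [0, 0, 0], [0, 0, 0], [0, 0, 0], [0, 0, 0], [0, 0, 0]]' --translation '[[0, 0, 0], [0, 0, 0], [0, 0, 0], [0, 0, 0], [0, 0, 0], [0, 0, 0]]' --fingers '[-0.25, -0.15, 0, 0.15, 0.3, 0.3]'

```text
time: 18.6
tool_pos: [452.7, -156.1, 59.6]
tcp_rot: [-2.443, 1.975, 0.0]
force: [0.1, -0.2, 0.4]
opening: 0.649
```

Call:
carry_out --dr '[[0, 0, 0], [0, 0, 0], [0, 0, 0], [0, 0, 0], [0, 0, 0], [0, 0, 0], [0, 0, 0], [0, 0, 0]]' --translation '[[0, 0, -2], [0, 0, -6], [0, 0, -14], [0, 0, -25], [0, 0, -45], [0, 0, -70], [0, 0, -90], [0, 0, -90]]' --fingers '[0.3, 0.3, 0.3, 0.3, 0.3, 0.3, 0.3, 0.3]'

```text
time: 19.4
tool_pos: [453.8, -156.7, 153.2]
tcp_rot: [-2.443, 1.974, -0.008]
force: [0.2, -0.8, 0.1]
opening: 0.649
```

Call:
carry_out --dr '[[0, 0, 0], [0, 0, 0], [0, 0, 0]]' --translation '[[0, 0, 0], [0, 0, 0], [0, 0, 0]]' --fingers '[0.3, 0.3, 0.3]'

```text
time: 19.7
tool_pos: [452.4, -156.0, 149.0]
tcp_rot: [2.443, -1.975, -0.002]
force: [-0.2, 0.4, 0.5]
opening: 0.646
```

```bash
python3 - <<'E'
from h import *
togo([452.7,-156.2,59.6],-77.8)
c=snap('wrist','w10.png'); px=proj(c,[[516,-143,51]])[0]; b,p=copper(c,px); ctr,u=pose(b,p); hs,m=holes(c)
print([(t[0].round(1),plane(c,t[0],52)[0,:2].round(1),t[1]) for t in hs])
cv2.imwrite('pics/w10b.png',np.hstack([c['img'],]))
E
```

```text
t 19.7 pos [ 452.4 -156.   149. ] yaw -77.89 zdir [-1.1e-03  7.0e-04 -1.0e+00] F [-0.2  0.4  0.5] open 0.646 q6 0.87
GO [ 0.31 -0.31 89.38] dr [ 0.05  0.05 -0.09]
coll len [np.float32(71.2), np.float32(113.0)] yaw 12.36 tabend [ 439.9 -159.6] ctr [ 515.1 -143.1]
[(array([293.3, 153.8]), array([ 496.5, -173.6]), array([12.9, 16.9])), (array([259. , 203.4]), array([ 452.9, -157. ]), array([10.8, 11.9]))]
```

View pics/w10.png

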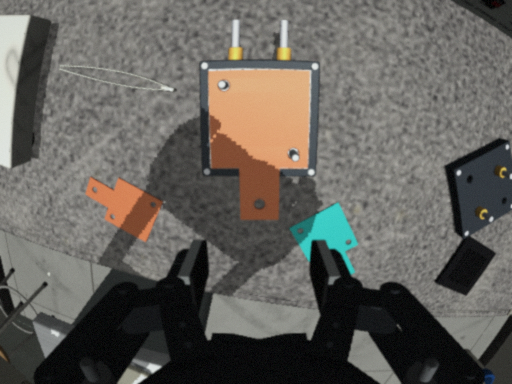

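The collector covers the white sheet squarely, both dowels stand up through its holes (223,86 and 293,154), the tab points to the front, and the fingers are clear. I hand in.

```bash
python3 -c "
from plant import *
print(close_job(), observe()['time'])"
```

```text
the job is handed in; nothing more can be done
the job is handed in; nothing more can be done
```

The collector is on the end plate: I slid it over the slab's front edge, took it by the tab, lowered it over both dowels, released it and handed the job in at about 19.8 s of the 54 s. `close_job` gives no verdict, so what follows is from my own readings.

- **Slide:** I pressed with the shut fingertips at about 5–6.5 N and slid the plate until its tab overhung the edge by about 36–37 mm. That figure is worked out from the plate's back edge and the slab's front edge, since the fingers hid the tab.
- **Grip and lift:** I gripped the tab with 50 N and raised the plate about 65 mm. Its pose in the gripper did not shift.
- **Lowering:** I lined up the holes with the dowel tops in the wrist camera, to about 0.2 mm on average, and set the plate down with about 4 N of contact.
- **Last check before handing in:**
  - In the picture both dowels stand through their holes, the tab points to the front and the fingers are clear.
  - The plate's heading measured 12.4° against 12.2° for the sheet.
  - Its outline measured 71 × 113 mm against 72 × 114 mm true, which fits a flat plate.
- **Disagreements:** That outline put the plate's centre about 1.3 mm short of the sheet's centre, within the 2 mm calibration. In the hand, the hole spacing read 69.5 mm instead of 70.7 mm, probably a scale error. The last check also found only one of the two dowel holes as a contour; I saw the other in the picture.
- **Bystanders:** I touched nothing else as far as I could tell, but I did not measure their positions again afterwards.

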